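Close the pressure cooker

ROBOT

A 7-joint arm with a two-finger parallel gripper is mounted at the origin on a cart in front of the work surface, level with it; the furniture and walls round the work are solid. World frame = base frame: x ahead of the robot, y to its left, z up, the work surface at z = 0. Lengths are in m, angles in rad, forces in N, time in s.
With the tool pointing down it reaches from about 0.35 to 0.9 m from the base axis. Payload 7.2 kg.
Tool frame: the origin (TCP) lies between the finger pads; the fingertips stand arm.tip_extent ahead of it and the grasp point (between the pads) lies 6 mm ahead of it (arm.tip_extent is the distance from the TCP to the fingertips, in m); z points along the fingers, y is the line along which they close (so a half turn about z gives the same grasp; the last joint's range is limited). The gripper opens to 85 mm and grips with 20 to 120 N. Pads are 22 mm wide; open, the fingers measure 114 mm over their backs; the gripper's body (76 mm by 85 mm) begins 54 mm behind the grasp point. The pads swing forward as they close: fully open they stand 13 mm farther back than shut.
Start: joints at [-1.374, 0.411, -0.013, 1.596, 0.006, 1.134, -0.082], TCP at [0.164, 0.603, 0.256] pointing down, gripper open.
Joint ranges: [-2.95, 2.95], [-0.29, 1.99], [-1.47, 1.44], [0.14, 2.54], [-1.03, 4.17], [0.13, 1.85], [-2.86, 2.86]. Speed limits (rad/s): [2.39, 2.39, 3.01, 3.01, 3.14, 3.14, 3.14].

INTERFACE

Orientations are given as a unit quaternion [x, y, z, w].
In Python, from bench import arm, eyes gives the robot as it stands. The module is installed in compiled form; this text tells all that it offers.
- The arm moves only by the shell command python3 -m handwheel 'ROWS' [OPENING]. ROWS is a JSON object of lists of equal length, an entry for each row: "translation": the shift along the tool's x, y, z scaled (see below), a list of three; "delta_rot": the turn, a rotation vector about the tool's x, y, z scaled (see below), a list of three. In form: {"translation": [[x, y, z], ...], "delta_rot": [[rx, ry, rz], ...]}. A call has 1 to 10 rows; each row shifts and turns the commanded pose from where the row before left it, along the tool's axes as they then stand; what a row does not reach is not made up. The controller multiplies each number of a shift by 2.5 cm and each number of a turn by 0.08 rad. A row lasts 1/12 s, in which the tool goes at most 41.7 mm and 7.16 degrees, less where a joint would pass 70% of its speed; a pose out of reach is approached as far as the arm can. A call with a number of a shift or a turn outside -1 to 1 is refused whole. A call with a gripper value outside its range is refused whole. OPENING is the closure, from 0 (fully open) to 1 (shut), set as the call begins (- or left out, the last holds). The fingers move at their own pace and stop on an object; the grip force is fixed at half the most. Time passes only in rows, so rows that do not move let the fingers close. It gives the time, the measured TCP pose, the force, the opening and the grip force at its end, in the units of the state.
- arm.sense(): the state, without advancing time (a new reading comes with each control period).
- eyes.read_camera(name): name is "scene" or "top"; returns a dict with "img" (400x640x3 uint8, red, green, blue), "depth" (400x640 float32, m along the optical axis (not along the pixel's ray), 0 where there is no reading), "vertical_fov" (degrees; the focal length in pixels is half the picture's height over the tangent of half this angle, whatever the lens; pixels are square), "cx", "cy" (the principal point, pixels), "R" (3x3) and "t" (3): a world point X has camera coordinates R X + t. Camera axes: x right, y down, z forward; pixel columns grow to the right and rows downward; lengths in m; the calibration is good to about 2 mm. A picture is of the moment at which its call begins.
- arm.finish_job(): hands the job in; it is judged then, once.
The state is a dict: "t": time; "joints": joint angles; "dq": joint speeds; "joint_efforts": joint torques, N m; "position": TCP position; "ee_rot": TCP orientation; "ft_force": force on the tool from outside, world axes, zero at the start; "moment": the same for the moment, N m; "opening": opening from 0.0 (shut) to 1.0 (fully open); "grasp_force": force on a finger pad.
Only numpy, scipy, OpenCV 4.12 (cv2) and the standard library are available. Lean on these libraries where they do the work, as an engineer would, in place of code of your own. Each camera call takes 0.05 s, during which the arm holds its last target. There are 200 camera calls.

TASK

Close the pressure cooker: put the lid on the pot the right way round, press it home against the springy seal and turn it clockwise (seen from above) as far as it goes, so that it is locked with the lid's long handle lying directly above the pot's long handle. Keep the lid roughly level on the way, let go of it at the end, and leave the things round about where they stand.

Things in the scene. Friction and masses are not known exactly. Their poses are not given: they have to be found in the camera images.
- lid_grip (a point): On the lid's axis, half-way up its black grip bar. x along the lid's handle, outwards; z up. The loose lid (0.36 kg, 154 mm across) lies right way up, skirt edge 53 mm below this point. Bar: 22 mm wide (y), 26 mm tall, level from x = -40 to +55 mm, free below for 11 mm (foot 16 mm wide). Hub 42 mm across, top 24.5 mm below this point; steel top 29 mm below. Mass centre at x = 10, z = -30 mm.
- lid_seat (a point): Centre of the lid's inner top face, on its axis, 38.5 mm below lid_grip; axes as there. It meets pot_rim when the lid is pressed home; locked and let go, it floats 1 to 3 mm above. The skirt reaches 14.5 mm below this point, 148 mm across inside. A small valve, 16 mm across, stands behind the grip bar at x = -56 mm, up to 20 mm above this point.
- lid_lug (a point): Underside of one of the lid's two lugs, 71 mm from the axis, 1 mm above the skirt's lower edge. The lugs sit inside the skirt's edge at +y and -y, at right angles to the handle; each is 72 degrees wide, reaches in to 67.5 mm from the axis and is 6 mm thick.
- lid_handle_end (a point): Outer end of the lid's handle, on its centre line, 140 mm from the lid's axis, 11.5 mm above lid_seat. From the grip bar (x = 50 mm) the handle slopes down to here; 22 mm wide, 20 mm tall. Once the lugs are under the flanges, the lid turns about its axis when the handle's side is pushed near here with about 3 to 12 N.
- pot_rim (a point): Centre of the pot's mouth at rim height, 105 mm above the worktop. x along the pot's long handle, outwards; z up. Small steel pressure cooker, 130 mm across, holding potatoes, on a round cork mat (156 mm across): heavy, does not move. The lid goes on with its handle 76 to 100 degrees (best 88) anticlockwise, seen from above, from the pot's handle; 2.5 mm radial play.
- pot_flange (a point): Outer edge of one of the rim's two flanges, at +y; the other is at -y. Each is 80 degrees wide, 5 mm thick, flush with the rim, 143 mm across both. The lid's lugs drop through the gaps between them (at +x and -x), then turn clockwise under them up to a stop, about 88 degrees on, where the lid's handle lies above the pot's. The turn resists with up to about 1 N m.
- pot_mark (a point): Small red mark on the pot's wall, 26 mm below the rim: above it the lid's handle goes on, 88 degrees anticlockwise from the pot's handle.
- seal (a joint): Grey silicone seal in the pot's mouth: 0 = up, standing 5 mm above the rim; 0.005 = pressed flush. It springs back with 6 to 10 N, more than the lid's weight. The lid must be pressed down to within 2 mm of home (about 5 to 9 N) while the turn is begun; from about 25 degrees on the lugs hold it and pressing may stop.
- glass_mid (a point): Bystander: empty clear highball glass, 69 mm across, 148 mm tall; this point is its centre, half-way up.
- yoghurt_mid (a point): Bystander: white yoghurt pot, 72 mm across, 71 mm tall; this point is its centre, half-way up.
- pot_handle_mid (a point): Middle of the pot's long handle, on its centre line, 100 mm from the pot's axis, 30 mm below the rim. The handle reaches out to 155 mm, is 24 mm wide and its top lies 22 mm below the rim, so about 23 mm stay free between it and the end of the lid's handle above. A small loop handle stands on the opposite side, out to 96 mm.

How it is judged:
By the outcome, as a careful person would: the job done as asked, in the order asked, and still so for the second after the job is handed in, with the robot touching nothing.
It also fails if it takes over 54 s, if anything falls off the work surface, if the arm or the gripper's body presses on something with over 40 N, if the wrist force passes 120 N, or if a joint passes its speed limit or range.

## Working session

There is one attempt and no reset: what is moved stays moved. The work goes in short steps, Python scripts to look and compute and a shell command to move; the robot and the scene stay as the last step left them, time stands still between calls to the robot, and variables do not carry over. Pictures are saved under pics/ and viewed, at most 10 in all, crops included, and the job is handed in when it is done.

```bash
mkdir -p pics; cat > h.py <<'E'
import numpy as np, cv2
from bench import arm, eyes
def cam(n):
    c=eyes.read_camera(n); c['f']=200/np.tan(np.radians(c['vertical_fov']/2)); return c
def ray(c,u,v,z):
    R,t=np.array(c['R']),np.array(c['t']); o=-R.T@t
    d=R.T@np.array([(u-c['cx'])/c['f'],(v-c['cy'])/c['f'],1]); return o+d*(z-o[2])/d[2]
def cloud(c):
    v,u=np.mgrid[:400,:640]; d=c['depth']; 
    P=np.stack([(u-c['cx'])/c['f']*d,(v-c['cy'])/c['f']*d,d],-1)
    return (P-np.array(c['t']))@np.array(c['R'])
E
python3 - <<'E'
from h import *
for n in('scene','top'):
    c=cam(n); cv2.imwrite(f'pics/{n}0.png',c['img'][:,:,::-1]); R=np.array(c['R']);print(n,c['f'],c['cx'],c['cy'],-R.T@np.array(c['t']),R.round(2).tolist())
    np.savez(n+'0.npz',**c)
s=arm.sense();print(s, arm.tip_extent)
E
```

```text
scene 423.61236268644075 317.4682829446996 196.83619726311184 [0.5566149  1.36985758 0.84192455] [[-1.0, 0.02, 0.02], [-0.01, 0.53, -0.85], [-0.03, -0.85, -0.53]]
top 468.7057227281059 315.3399672062675 206.5920841117092 [0.40370507 0.17186511 1.65453407] [[-0.01, -1.0, 0.01], [-1.0, 0.01, -0.05], [0.05, -0.01, -1.0]]
{'t': 0.1, 'joints': array([-1.37423008,  0.41183292, -0.01271839,  1.59696116,  0.00562361,
        1.13431646, -0.08224056]), 'dq': array([-0.00151257, -0.00308604,  0.00161387, -0.00216921,  0.00139677,
       -0.00040258,  0.00097171]), 'joint_efforts': array([ 2.72589663e-03, -6.01837277e+01,  6.84380829e-01, -3.00088048e+01,
        1.39727374e-02,  6.54007730e-03,  8.74674583e-06]), 'position': array([0.16348122, 0.6028093 , 0.25552868]), 'ee_rot': array([ 1.31997007e-01,  9.91249838e-01, -7.40193525e-04, -3.61899989e-05]), 'ft_force': array([ 0.22621649, -1.11454568, -0.65300648]), 'moment': array([-0.0325129 ,  0.03157834, -0.02639455]), 'grasp_force': 0.0, 'opening': 0.9970418703747785} 0.025
```

View pics/scene0.png

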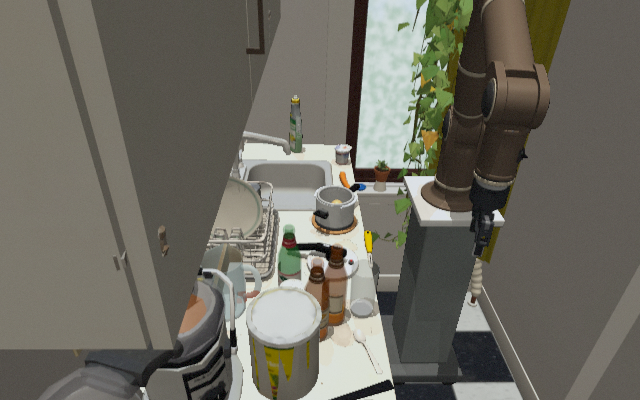

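View pics/top0.png

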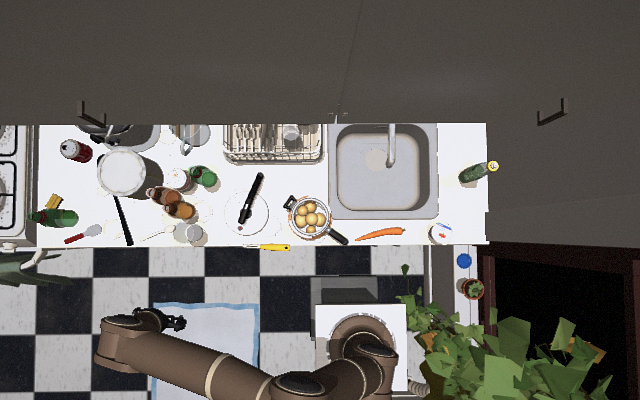

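The top view shows the lid near (247,213), its handle end at (260,175), the pot near (310,217) and the pot handle towards (345,240). The glass is at (185,232) and a bottle is close by. I'll zoom in and measure.

```bash
python3 - <<'E'
from h import *
for n in('top','scene'):
    c=dict(np.load(n+'0.npz')); P=cloud(c)
    a=c['img'][160:255,150:370,::-1] if n=='top' else c['img'][170:330,240:400,::-1]
    k=3.6 if n=='top' else 3.7
    cv2.imwrite(f'pics/{n}z.png',cv2.resize(a,None,fx=k,fy=k,interpolation=cv2.INTER_CUBIC))
    if n=='top':
        img=c['img'].astype(int)
        for nm,(u0,u1,v0,v1),z0,z1 in (('lidtop',(215,285,165,245),.02,.035),('grip',(215,285,165,245),.05,.08),('potrim',(285,340,190,245),.095,.115),('potall',(270,355,185,250),.07,.09)):
            Q=P[v0:v1,u0:u1].reshape(-1,3); C=img[v0:v1,u0:u1].reshape(-1,3)
            m=(Q[:,2]>z0)&(Q[:,2]<z1); q=Q[m]; print(nm,m.sum(),q.mean(0),q.min(0),q.max(0))
        def rayz(u,v,z):return ray(c,u,v,z).round(4)
        # dark grip+handle in lid
        m=np.zeros((400,640),np.uint8); m[165:245,225:275]=(img[165:245,225:275].max(2)<70)
        k,l,st,ce=cv2.connectedComponentsWithStats(m); 
        for i in range(1,k):
            if st[i,4]>15:
                r=cv2.minAreaRect(np.argwhere(l==i)[:,::-1].astype(np.float32)); print(st[i],r,'z~',np.median(P[l==i][:,2]))
                s=P[l==i]; print(s[:,2].min(),s[:,2].max())
        # bottle tops etc: heights near path
        Z=P[...,2]; print('Z at px',[(u,v,Z[v,u].round(3),rayz(u,v,Z[v,u])) for u,v in((205,175),(180,210),(165,197),(187,232),(120,170),(175,178),(355,237),(275,150),(392,234),(248,213),(230,213))])
E
```

```text
lidtop 808 [0.47447827 0.3945089  0.0244276 ] [0.36300561 0.30104505 0.02001588] [0.60991694 0.50280272 0.03493011]
grip 256 [0.49593804 0.38473994 0.06193126] [0.43567721 0.25945748 0.05014555] [0.59437423 0.496998   0.07872612]
potrim 479 [0.45685839 0.17279749 0.106623  ] [0.38701421 0.10555953 0.09514882] [0.52654597 0.24210918 0.11498675]
potall 418 [0.43936889 0.15100054 0.07985226] [0.36229378 0.04539236 0.07044164] [0.52843533 0.26326815 0.08988172]
[238 173  25  51 343] ((249.98890686035156, 197.8165283203125), (9.218880653381348, 54.1548957824707), 19.746837615966797) z~ 0.05669992802753906
0.018357880445151464 1.6545340738694634
Z at px [(205, 175, np.float64(0.162), array([0.5879, 0.5065, 0.1619])), (180, 210, np.float64(0.162), array([0.4766, 0.5852, 0.162 ])), (165, 197, np.float64(0.162), array([0.5183, 0.6329, 0.1624])), (187, 232, np.float64(0.016), array([0.4069, 0.6008, 0.0159])), (120, 170, np.float64(0.188), array([0.6022, 0.7663, 0.1879])), (175, 178, np.float64(0.113), array([0.5846, 0.6159, 0.1133])), (355, 237, np.float64(0.002), array([0.3846, 0.0144, 0.0023])), (275, 150, np.float64(0.006), array([0.6945, 0.2945, 0.0058])), (392, 234, np.float64(0.017), array([ 0.3942, -0.1138,  0.0169])), (248, 213, np.float64(0.028), array([0.471 , 0.3871, 0.0281])), (230, 213, np.float64(0.024), array([0.4716, 0.4501, 0.0239]))]
```

View pics/topz.png

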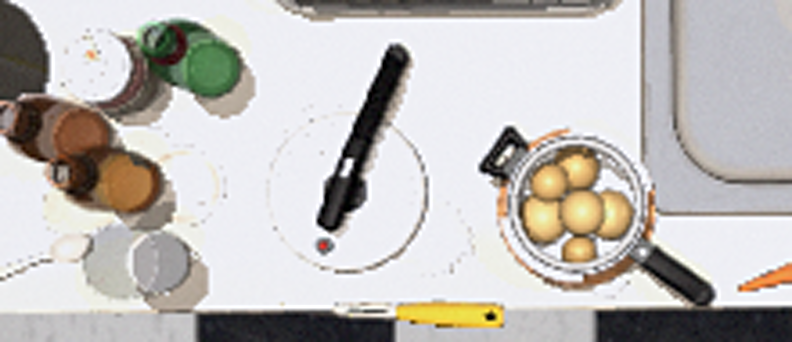

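View pics/scenez.png

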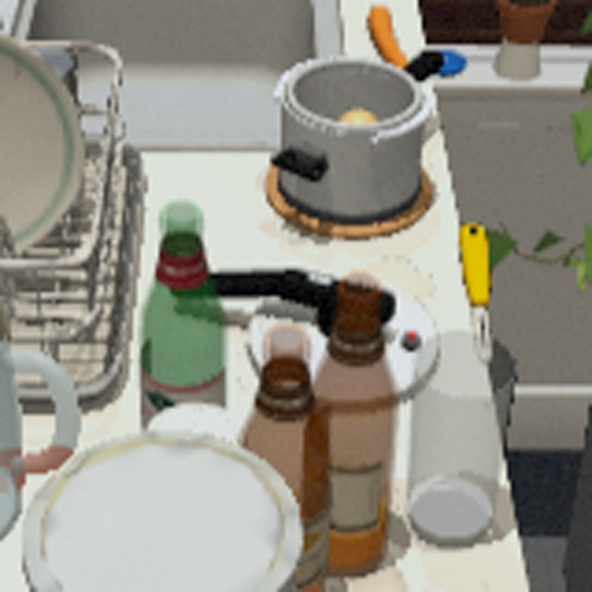

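The zoomed top crop (×3.6, origin (150,160)) shows the lid circle centred near (347,192), the valve at (323,245) and the handle end at (397,48). The pot mouth is near (580,207) and its handle end near (712,298). The zoomed scene crop shows the pot clear on all sides and the bottles left of the lid. Next I'll fix the axes precisely.

```bash
cat > meas.py <<'E'
from h import *
c=dict(np.load('top0.npz')); P=cloud(c); img=c['img'].astype(int); hsv=cv2.cvtColor(c['img'],cv2.COLOR_RGB2HSV)
def fit(q):
    A=np.c_[2*q[:,:2],np.ones(len(q))]; s=np.linalg.lstsq(A,(q[:,:2]**2).sum(1),rcond=None)[0]
    return s[:2],np.sqrt(s[2]+s[:2]@s[:2])
# lid
w=np.zeros((400,640),bool); w[165:245,225:275]=1
blk=w&(img.max(2)<75); red=w&(hsv[...,1]>90)&((hsv[...,0]<10)|(hsv[...,0]>170))&(np.arange(400)[:,None]>220)
v,u=np.nonzero(red); val=ray(c,u.mean(),v.mean(),.0345); print('valve',u.mean(),v.mean(),val,len(u))
v,u=np.nonzero(blk); B=np.array([ray(c,a,b,.06) for a,b in zip(u,v)])[:,:2]
m=B.mean(0); d=np.linalg.svd(B-m)[2][0]; d*=np.sign(d[0]); s=(B-m)@d; print('handle ang',np.degrees(np.arctan2(d[1],d[0])),m+d*s.min(),m+d*s.max())
# lid outline: steel points by depth
k=np.zeros((400,640),bool);k[185:245,215:275]=1
k&=(P[...,2]>.012)&(P[...,2]<.035); q=P[k]; q=q[np.linalg.norm(q[:,:2]-[.47,.39],axis=1)<.1]
h=cv2.convexHull(q[:,:2].astype(np.float32)*1000)[:,0]/1000; print('lid fit',fit(h),len(h))
# pot rim
k=np.zeros((400,640),bool);k[185:250,280:345]=1; k&=(P[...,2]>.097)&(P[...,2]<.112); q=P[k]
h=cv2.convexHull(q[:,:2].astype(np.float32)*1000)[:,0]/1000; print('pot hull',fit(h)); print('pot all',fit(q),cv2.minEnclosingCircle(q[:,:2].astype(np.float32)))
# pot handles
k=np.zeros((400,640),np.uint8);k[185:255,275:355]=(img.max(2)<75)[185:255,275:355]
n,l,st,ce=cv2.connectedComponentsWithStats(k)
for i in range(1,n):
    if st[i,4]>15:
        v,u=np.nonzero(l==i); z=np.median(P[l==i][:,2]); B=np.array([ray(c,a,b,.080) for a,b in zip(u,v)])[:,:2]; m=B.mean(0); d=np.linalg.svd(B-m)[2][0]
        print('blob',st[i],z,m,np.degrees(np.arctan2(d[1],d[0])),[ (m+d*x).round(4) for x in (((B-m)@d).min(),((B-m)@d).max())])
E
python3 meas.py
```

```text
valve 240.2 226.4 [0.42465986 0.41314299 0.0345    ] 5
handle ang -21.76784021356859 [0.43524496 0.40846973] [0.60664464 0.34002632]
lid fit (array([0.47370301, 0.39725865]), np.float64(0.07726127136639922)) 31
pot hull (array([0.45603002, 0.1733176 ]), np.float64(0.06797534834340821))
pot all (array([0.45567404, 0.17307315]), np.float64(0.06195366756338137)) ((0.4557194411754608, 0.17306089401245117), 0.0715031698346138)
blob [283 196  13  14  58] 0.08068807072020683 [0.50406776 0.2428258 ] 146.7326630807096 [array([0.5235, 0.2301]), array([0.4853, 0.2551])]
blob [328 229  20  16 133] 0.08209447524417239 [0.38659939 0.07903874] -125.51789152979563 [array([0.4067, 0.1072]), array([0.3658, 0.0498])]
blob [316 246  39   9 351] -0.9388189342999763 [0.34262435 0.08934041] -90.47205250326338 [array([0.3431, 0.153 ]), array([0.3421, 0.0256])]
```

Measurements agree with the given sizes. The lid axis is about (0.475, 0.394) with the handle at −21°. The pot is at (0.456, 0.173) with its handle at −126°, so the lid goes on at −38°. Moving above the lid.

```bash
python3 -m handwheel '{"translation":[[-0.96,-0.32,0],[-0.96,-0.32,0],[-0.96,-0.32,0],[-0.96,-0.32,0],[-0.96,-0.32,0],[-0.96,-0.32,0],[-0.96,-0.32,0],[-0.96,-0.32,0],[-0.96,-0.32,0],[-0.96,-0.32,0]],"delta_rot":[[0,0,0],[0,0,0],[0,0,0],[0,0,0],[0,0,0],[0,0,0],[0,0,0],[0,0,0],[0,0,0],[0,0,0]]}' 0.35
python3 -m handwheel '{"translation":[[-0.96,-0.32,0],[-0.96,-0.32,0],[-0.96,-0.32,0],[-0.96,-0.32,0],[-0.96,-0.32,0],[0,0,0.8],[0,0,0.8],[0,0,0.8],[0,0,0],[0,0,0]],"delta_rot":[[0,0,0],[0,0,0],[0,0,0],[0,0,0],[0,0,0],[0,0,0.4],[0,0,0.4],[0,0,0.47],[0,0,0],[0,0,0]]}'
cat > st.py <<'E'
from h import *
from scipy.spatial.transform import Rotation as Ro
import sys
s=arm.sense(); R=Ro.from_quat(s['ee_rot']).as_matrix()
print('t',s['t'],'pos',s['position'].round(4),'yaw lidx',np.degrees(np.arctan2(-R[1,0],-R[0,0])).round(2),'tz',R[:,2].round(3),'F',s['ft_force'].round(1),'M',s['moment'].round(2),'open',round(s['opening'],3),'gf',round(s['grasp_force'],1),'q',s['joints'].round(2))
if len(sys.argv)>3:
    d=np.array([float(x) for x in sys.argv[1:4]])-s['position']; print('tool units',(R.T@d/.025).round(2))
E
python3 st.py .480 .392 .059
```

```text
t: 0.93
position: [0.3751, 0.4622, 0.2559]
ee_rot: [0.132, 0.991, -0.0, -0.0]
ft_force: [1.3, 0.9, 0.3]
opening: 0.645
grasp_force: 0.0
t: 1.77
position: [0.479, 0.3928, 0.1953]
ee_rot: [0.182, 0.983, -0.001, -0.001]
ft_force: [-0.1, 0.2, 1.1]
opening: 0.649
grasp_force: 0.0
t 1.7667 pos [0.479  0.3928 0.1953] yaw lidx -20.92 tz [-0.002 -0.002 -1.   ] F [-0.1  0.2  1.1] M [0.   0.   0.05] open 0.649 gf 0.0 q [-0.86  0.46  0.13  1.68 -0.07  1.01  0.5 ]
tool units [-0.05  0.    5.45]
```

```bash
python3 -m handwheel '{"translation":[[0,0,0.9],[0,0,0.9],[0,0,0.9],[0,0,0.9],[0,0,0.8],[0,0,0.5],[0,0,0.4],[0,0,0],[0,0,0],[0,0,0]],"delta_rot":[[0,0,0],[0,0,0],[0,0,0],[0,0,0],[0,0,0],[0,0,0],[0,0,0],[0,0,0],[0,0,0],[0,0,0]]}'
python3 st.py .480 .392 .060
python3 - <<'E'
from h import *
c=cam('scene'); a=c['img'][200:300,270:410,::-1]; cv2.imwrite('pics/g1.png',cv2.resize(a,None,fx=4.5,fy=4.5,interpolation=cv2.INTER_CUBIC))
E
```

```text
t: 2.6
position: [0.4804, 0.3938, 0.0651]
ee_rot: [0.182, 0.983, 0.001, 0.001]
ft_force: [-1.0, -0.1, 0.4]
opening: 0.648
grasp_force: 0.0
t 2.6 pos [0.4804 0.3938 0.0651] yaw lidx -20.98 tz [ 0.001  0.001 -1.   ] F [-1.  -0.1  0.4] M [ 0.   -0.06  0.07] open 0.648 gf 0.0 q [-0.84  0.62  0.11  1.78 -0.09  0.75  0.52]
tool units [-0.01 -0.07  0.21]
```

View pics/g1.png

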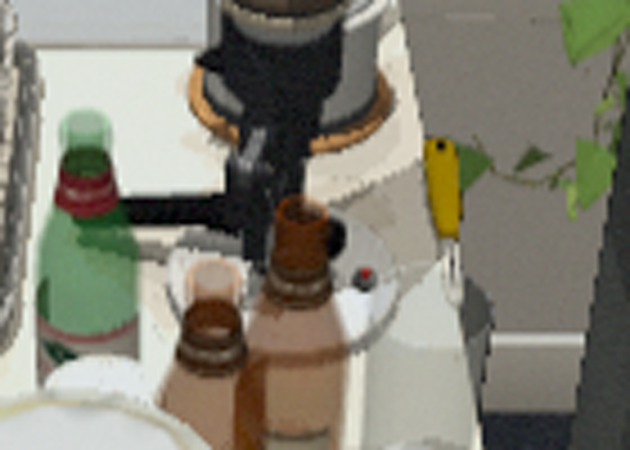

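The fingers straddle the bar at crop (265,200), just forward of its rear end at (335,240). Lower slightly, close and lift.

```bash
python3 -m handwheel '{"translation":[[0,0,0.15],[0,0,0],[0,0,0],[0,0,0],[0,0,0],[0,0,0],[0,0,0],[0,0,0],[0,0,0],[0,0,0]],"delta_rot":[[0,0,0],[0,0,0],[0,0,0],[0,0,0],[0,0,0],[0,0,0],[0,0,0],[0,0,0],[0,0,0],[0,0,0]]}' 1
python3 st.py
python3 -m handwheel '{"translation":[[0,0,-0.2],[0,0,-0.4],[0,0,-0.6],[0,0,-0.8],[0,0,-0.8],[0,0,-0.8],[0,0,-0.8],[0,0,-0.8],[0,0,-0.5],[0,0,0]],"delta_rot":[[0,0,0],[0,0,0],[0,0,0],[0,0,0],[0,0,0],[0,0,0],[0,0,0],[0,0,0],[0,0,0],[0,0,0]]}'
python3 -m handwheel '{"translation":[[0,0,0],[0,0,0]],"delta_rot":[[0,0,0],[0,0,0]]}'
python3 st.py
python3 - <<'E'
from h import *
c=cam('top'); np.savez('top1.npz',**c); P=cloud(c); R=P[170:240,215:285].reshape(-1,3)
s=arm.sense()['position']
# steel top below the gripper: fit plane
h=s[2]-.006-.029; m=(abs(R[:,2]-h)<.015); q=R[m]; A=np.c_[q[:,:2]-s[:2],np.ones(len(q))]; 
for _ in range(4):
    x=np.linalg.lstsq(A,q[:,2],rcond=None)[0]; r=q[:,2]-A@x; g=abs(r)<max(.002,1.5*r.std()); q,A=q[g],A[g]
print('plane',x,len(q),'expected',h)
h2=cv2.convexHull(q[:,:2].astype(np.float32)*1000)[:,0]/1000
B=np.c_[2*h2,np.ones(len(h2))]; y=np.linalg.lstsq(B,(h2**2).sum(1),rcond=None)[0]; print(y[:2],np.sqrt(y[2]+y[:2]@y[:2]))
cv2.imwrite('pics/top1.png',cv2.resize(c['img'][150:260,190:360,::-1],None,fx=4.5,fy=4.5,interpolation=cv2.INTER_CUBIC))
E
```

```text
t: 3.48
position: [0.4799, 0.3936, 0.0606]
ee_rot: [0.182, 0.983, 0.001, 0.0]
ft_force: [-0.5, 1.2, 4.9]
opening: 0.247
grasp_force: 59.8
t 3.4833 pos [0.4799 0.3936 0.0606] yaw lidx -20.99 tz [ 0.001  0.001 -1.   ] F [-0.5  1.2  4.9] M [0.13 0.1  0.01] open 0.247 gf 59.8 q [-0.84  0.62  0.11  1.78 -0.09  0.74  0.52]
t: 4.32
position: [0.4807, 0.3939, 0.2057]
ee_rot: [0.182, 0.983, 0.002, 0.001]
ft_force: [-0.5, 0.3, -1.9]
opening: 0.244
grasp_force: 59.1
t: 4.48
position: [0.479, 0.3926, 0.2012]
ee_rot: [0.182, 0.983, -0.001, -0.001]
ft_force: [-0.4, -0.8, -3.9]
opening: 0.248
grasp_force: 59.1
t 4.4833 pos [0.479  0.3926 0.2012] yaw lidx -20.99 tz [-0.002 -0.001 -1.   ] F [-0.4 -0.8 -3.9] M [ 0.02  0.06 -0.  ] open 0.248 gf 59.1 q [-0.86  0.45  0.13  1.68 -0.07  1.02  0.5 ]
plane [ 0.08545332 -0.03906501  0.1586304 ] 212 expected 0.16596452691713284
[0.52035497 0.32500238] 0.0742496368779306
```

View pics/top1.png

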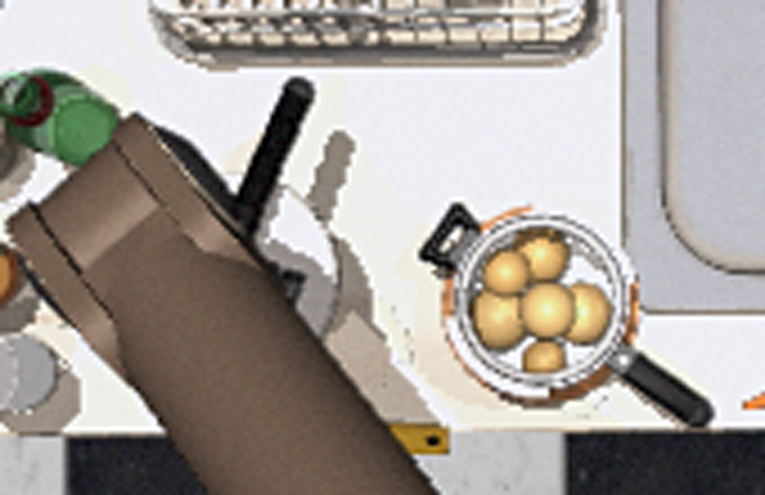

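The lid is lifted, with its handle end at crop (298,90). The arm hides most of the lid, so I'll check tilt and offset from the handle and the visible steel.

```bash
python3 - <<'E'
from h import *
c=dict(np.load('top1.npz')); P=cloud(c); img=c['img']
s=arm.sense()['position']; a=np.radians(-21); e=np.array([np.cos(a),np.sin(a)]); n=np.array([-e[1],e[0]])
for nm,m in (('blk',(img.max(2)<70)),('steel',(img.min(2)>90))):
    w=np.zeros((400,640),bool); w[160:235,225:272]=1
    q=P[w&m&(P[...,2]>.12)&(P[...,2]<.215)]; l=np.c_[(q[:,:2]-s[:2])@e,(q[:,:2]-s[:2])@n,q[:,2]-s[2]]*1000
    l=l[np.argsort(l[:,0])]
    if nm=='blk': l=l[abs(l[:,1])<14]
    print(nm,len(l)); print(l[::max(1,len(l)//28)].round(0).astype(int).tolist()); print('extent',l[:,0].min(),l[:,0].max(),l[:,1].min())
E
```

```text
blk 203
[[29, -13, -1], [36, -8, 9], [40, -10, 9], [44, -2, 10], [47, -9, 2], [50, -8, 1], [53, -7, 0], [57, 3, -9], [60, 3, 0], [63, -6, -1], [67, 3, -6], [70, -7, 1], [74, 2, -4], [77, -7, -4], [81, -8, -12], [85, 0, -8], [89, -2, -7], [92, -10, -10], [97, -11, -17], [100, -3, -16], [104, -11, -19], [107, 6, -13], [111, 5, -23], [114, 7, -24], [119, -6, -20], [123, 3, -23], [126, -5, -30], [130, -7, -28], [135, -2, -26]]
extent 28.692666884877884 139.54911468654262 -13.522443674472747
steel 372
[[-23, -77, -43], [-13, -67, -42], [-8, -72, -36], [-3, -57, -38], [2, -61, -39], [7, -57, -34], [12, -71, -42], [15, -70, -40], [18, -59, -34], [20, -37, -44], [22, -17, -36], [24, -39, -43], [27, -45, -39], [29, -41, -43], [31, -47, -37], [33, -53, -39], [35, -31, -44], [37, -10, -40], [40, -15, -46], [42, -33, -35], [45, -22, -37], [48, -10, -40], [50, -37, -34], [53, -14, -44], [56, -41, -40], [59, -40, -36], [61, -28, -43], [65, -19, -46], [115, -13, -22]]
extent -22.538190747543705 142.84841147922862 -79.22554162107286
```

```bash
cat > lidfit.py <<'E'
from h import *
from scipy.optimize import least_squares
def lidfit(c,box,guess,ang,zg,vis=None):
    """lid axis from skirt silhouette (r=77 at skirt edge) facing the camera and handle tip; zg = grip point height"""
    P=cloud(c); u0,u1,v0,v1=box
    m=np.zeros((400,640),np.uint8); m[v0:v1,u0:u1]=(P[v0:v1,u0:u1,2]>zg-.065)
    ct=max(cv2.findContours(m,cv2.RETR_EXTERNAL,cv2.CHAIN_APPROX_NONE)[0],key=len)[:,0].astype(float)
    Q=np.array([ray(c,u,v,zg-.050)[:2] for u,v in ct]); o=(-np.array(c['R']).T@np.array(c['t']))[:2]
    r=np.linalg.norm(Q-guess,axis=1); g=np.array(guess,float)
    e=np.array([np.cos(ang),np.sin(ang)])
    th=np.abs(np.arctan2(np.cross(np.tile(e,(len(Q),1)),Q-g),(Q-g)@e))
    edge=(ct[:,0]>u0)&(ct[:,0]<u1-1)&(ct[:,1]>v0)&(ct[:,1]<v1-1)
    k=edge&(abs(r-.077)<.009)&(th>.3)
    f=least_squares(lambda x:np.linalg.norm(Q[k]-x,axis=1)-.0765,g,loss='soft_l1',f_scale=.002)
    T=np.array([ray(c,u,v,zg-.017)[:2] for u,v in ct]); s=(T-g)@e; kt=(s>.12)&(s<.16)&edge
    tip=T[kt]; print('n',k.sum(),'fit',f.x.round(4),'rms',np.sqrt(np.mean(f.fun**2)).round(4),'tip s',np.sort(s[kt])[-4:].round(4),'tip lat',((tip-g)@np.array([-e[1],e[0]])).mean().round(4) if kt.any() else None)
    b=Q[k]-f.x; print('arc deg',np.sort(np.degrees(np.arctan2(b[:,1],b[:,0])))[[0,len(b)//2,-1]].round(0))
    return f.x
if __name__=='__main__':
    c=dict(np.load('top1.npz')); s=arm.sense()['position']; lidfit(c,(225,285,160,235),s[:2],np.radians(-21),s[2]-.0076)
E
python3 lidfit.py
```

```text
n 44 fit [0.4715 0.3939] rms 0.0033 tip s [0.1398 0.1402 0.1409 0.142 ] tip lat -0.0028
arc deg [-127.  -72.   15.]lidfit.py:11: DeprecationWarning: Arrays of 2-dimensional vectors are deprecated. Use arrays of 3-dimensional vectors instead. (deprecated in NumPy 2.0)
  th=np.abs(np.arctan2(np.cross(np.tile(e,(len(Q),1)),Q-g),(Q-g)@e))
```

```bash
python3 -m handwheel '{"translation":[[-0.12,-0.4,0],[-0.22,-0.8,0],[-0.26,-0.92,0],[-0.26,-0.92,0],[-0.26,-0.92,0],[-0.26,-0.92,0],[-0.26,-0.92,0],[-0.26,-0.92,0],[-0.26,-0.92,0],[-0.26,-0.92,0]],"delta_rot":[[0,0,0],[0,0,0],[0,0,0],[0,0,0],[0,0,0],[0,0,0],[0,0,0],[0,0,0],[0,0,0],[0,0,0]]}'
python3 -m handwheel '{"translation":[[0,0,0],[0,0,0],[0,0,0],[0,0,0],[0,0,0],[0,0,0],[0,0,0],[0,0,0]],"delta_rot":[[0,0,0.5],[0,0,0.8],[0,0,0.8],[0,0,0.8],[0,0,0.6],[0,0,0.21],[0,0,0],[0,0,0]]}'
python3 st.py .459 .1707 .201
python3 - <<'E'
from h import *
for n in('top','scene'):
    c=cam(n); np.savez(n+'2.npz',**c)
    if n=='scene': cv2.imwrite('pics/s2.png',cv2.resize(c['img'][150:250,260:400,::-1],None,fx=5.5,fy=5.5,interpolation=cv2.INTER_CUBIC))
E
```

```text
t: 5.37
position: [0.4585, 0.1695, 0.2017]
ee_rot: [0.182, 0.983, -0.001, -0.001]
ft_force: [0.4, -0.8, -3.0]
opening: 0.245
grasp_force: 59.1
t: 6.03
position: [0.4591, 0.1713, 0.2022]
ee_rot: [0.325, 0.946, -0.0, -0.0]
ft_force: [0.6, -0.1, -3.3]
opening: 0.249
grasp_force: 59.3
t 6.0333 pos [0.4591 0.1713 0.2022] yaw lidx -37.92 tz [-0.001 -0.    -1.   ] F [ 0.6 -0.1 -3.3] M [0.   0.02 0.01] open 0.249 gf 59.3 q [-0.66  0.24  0.24  1.99 -0.07  0.92  0.53]
tool units [-0.01 -0.02  0.05]
```

View pics/s2.png

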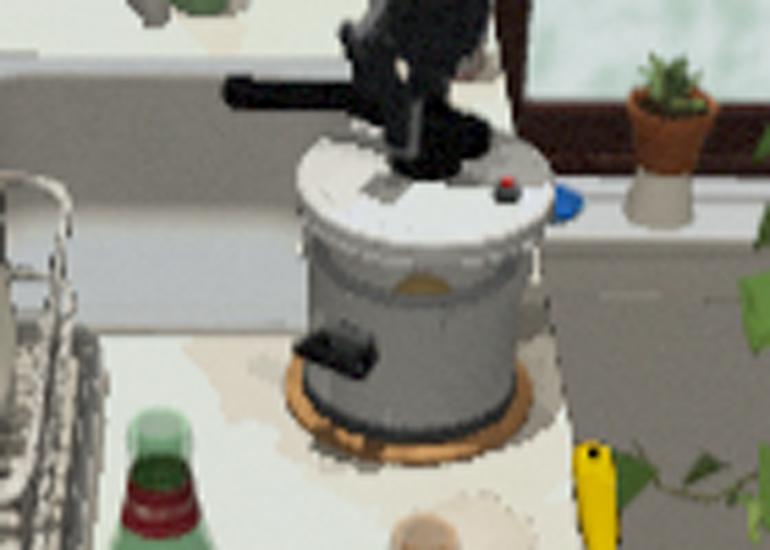

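The scene crop shows the lid level above the pot, with edges at crop columns 297 and 555. The valve is at (508,185) and the pot wall spans columns 306 to 530. Measuring lid against pot.

```bash
python3 - 2>/dev/null <<'E'
from h import *
from lidfit import lidfit
from scipy.optimize import least_squares
s=arm.sense()['position']; zg=s[2]-.0076; a=np.radians(-38); e=np.array([np.cos(a),np.sin(a)])
c=dict(np.load('scene2.npz')); P=cloud(c); hsv=cv2.cvtColor(c['img'],cv2.COLOR_RGB2HSV)
w=np.zeros((400,640),bool); w[175:192,340:362]=1
m=w&(hsv[...,1]>110)&((hsv[...,0]<12)|(hsv[...,0]>168)); v,u=np.nonzero(m); print('valve px',u.mean(),v.mean(),len(u))
val=ray(c,u.mean(),v.mean(),zg-.0185); print('valve',val,'axis',val[:2]+.056*e)
# circle from ray tangents: front lid skirt (scene)
m=np.zeros((400,640),np.uint8); m[172:204,300:372]=((P[...,2]>zg-.066)&(P[...,1]>.05)&(P[...,1]<.3))[172:204,300:372]
m=cv2.medianBlur(m,3)
for z in (zg-.053,):
    L=[];
    for u in range(316,360):
        r=np.nonzero(m[:,u])[0]
        if len(r): L.append(ray(c,u,r.max()+.5,z)[:2])
    L=np.array(L); f=least_squares(lambda x:np.linalg.norm(L-x,axis=1)-.077,s[:2],loss='soft_l1',f_scale=.002); print('lid front',f.x,np.sqrt(np.mean(f.fun**2)),len(L))
cols=[np.nonzero(m[r])[0][[0,-1]] for r in range(180,192)]; print('lid cols',np.median(cols,0), [x.tolist() for x in cols])
# pot wall columns
pm=((P[...,2]>.03)&(P[...,1]>.09)&(P[...,1]<.26)&(P[...,0]>.36)&(P[...,0]<.55)); 
print('pot cols',[np.nonzero(pm[r,300:372])[0][[0,-1]]+300 for r in range(204,226,3)])
def midx(ul,ur,v,y):  # mean of side rays at depth plane y
    R=np.array(c['R']);o=-R.T@np.array(c['t']); out=[]
    for u in(ul,ur):
        d=R.T@np.array([(u-c['cx'])/c['f'],(v-c['cy'])/c['f'],1]); out.append(o+d*(y-o[1])/d[1])
    return out
l,r=np.median(cols,0); print('lid x', [p.round(4).tolist() for p in midx(l-.5,r+.5,185,.173)])
for rr in (206,212,218): 
    q=np.nonzero(pm[rr,300:372])[0][[0,-1]]+300; print('pot x',[p.round(4).tolist() for p in midx(q[0]-.5,q[1]+.5,rr,.173)])
E
```

```text
valve px 355.8095238095238 177.61904761904762 21
valve [0.39398256 0.18090437 0.17626505] axis [0.43811117 0.14642733]
lid front [0.45363834 0.17378968] 0.0016652097982793298 44
lid cols [314. 360.] [[314, 359], [314, 360], [314, 360], [314, 360], [314, 360], [314, 360], [314, 360], [314, 360], [314, 360], [315, 360], [316, 359], [317, 358]]
pot cols [array([316, 354]), array([316, 353]), array([316, 353]), array([313, 353]), array([316, 353]), array([318, 351]), array([322, 348]), array([332, 334])]
lid x [[0.5297, 0.173, 0.1425], [0.3755, 0.173, 0.1443]]
pot x [[0.5214, 0.173, 0.0605], [0.3929, 0.173, 0.0619]]
pot x [[0.5311, 0.173, 0.036], [0.3912, 0.173, 0.0374]]
pot x [[0.5135, 0.173, 0.0114], [0.3929, 0.173, 0.0125]]
```

```bash
python3 - 2>/dev/null <<'E'
from h import *
s=arm.sense()['position']; zg=s[2]-.0076; a=np.radians(-38); e=np.array([np.cos(a),np.sin(a)])
c=dict(np.load('scene2.npz')); hsv=cv2.cvtColor(c['img'],cv2.COLOR_RGB2HSV)
w=np.zeros((400,640),bool); w[180:188,348:357]=1
m=w&(hsv[...,1]>90)&((hsv[...,0]<12)|(hsv[...,0]>168)); v,u=np.nonzero(m); print(u.mean(),v.mean(),len(u))
val=ray(c,u.mean(),v.mean(),zg-.0185); print('valve',val,'axis',val[:2]+.056*e)
E
python3 st.py .462 .170 .172
```

```text
351.5 182.5 4
valve [0.41071397 0.21272513 0.17626505] axis [0.45484258 0.17824809]
t 6.1333 pos [0.4593 0.1715 0.2024] yaw lidx -37.94 tz [-0. -0. -1.] F [ 1.8  0.7 -2.9] M [0.   0.02 0.01] open 0.245 gf 59.3 q [-0.66  0.24  0.24  1.99 -0.07  0.92  0.53]
tool units [-0.12  0.02  1.21]
```

```bash
python3 -m handwheel '{"translation":[[-0.12,0,0.2],[0,0,0.4],[0,0,0.4],[0,0,0.3],[0,0,0.1],[0,0,0.1],[0,0,0.1],[0,0,0],[0,0,0]],"delta_rot":[[0,0,0],[0,0,0],[0,0,0],[0,0,0],[0,0,0],[0,0,0],[0,0,0],[0,0,0],[0,0,0]]}'
python3 st.py
```

```text
t: 6.88
position: [0.4619, 0.1699, 0.1626]
ee_rot: [0.326, 0.946, 0.0, 0.0]
ft_force: [-0.0, 0.3, -2.7]
opening: 0.248
grasp_force: 59.3
t 6.8833 pos [0.4619 0.1699 0.1626] yaw lidx -37.99 tz [ 0.  0. -1.] F [-0.   0.3 -2.7] M [ 0.05  0.02 -0.01] open 0.248 gf 59.3 q [-0.65  0.3   0.23  2.03 -0.09  0.82  0.55]
```

```bash
python3 -m handwheel '{"translation":[[0,0,0.07],[0,0,0.07],[0,0,0.07],[0,0,0],[0,0,0]],"delta_rot":[[0,0,0],[0,0,0],[0,0,0],[0,0,0],[0,0,0]]}'
python3 st.py;  python3 -m handwheel '{"translation":[[0,0,0.07],[0,0,0.05],[0,0,0],[0,0,0]],"delta_rot":[[0,0,0],[0,0,0],[0,0,0],[0,0,0]]}'
python3 st.py
```

```text
t: 7.3
position: [0.4617, 0.1698, 0.1572]
ee_rot: [0.326, 0.946, -0.0, -0.0]
ft_force: [0.4, 0.1, -3.0]
opening: 0.248
grasp_force: 59.3
t 7.3 pos [0.4617 0.1698 0.1572] yaw lidx -38.0 tz [-0. -0. -1.] F [ 0.4  0.1 -3. ] M [0.03 0.01 0.07] open 0.248 gf 59.3 q [-0.64  0.31  0.23  2.03 -0.1   0.81  0.55]
t: 7.63
position: [0.4621, 0.1699, 0.1547]
ee_rot: [0.326, 0.946, 0.0, 0.0]
ft_force: [-0.8, -0.5, 4.1]
opening: 0.246
grasp_force: 60.4
t 7.6333 pos [0.4621 0.1699 0.1547] yaw lidx -38.0 tz [ 0.001  0.    -1.   ] F [-0.8 -0.5  4.1] M [-0.17  0.34  0.03] open 0.246 gf 60.4 q [-0.64  0.31  0.23  2.04 -0.1   0.81  0.55]
```

```bash
python3 -m handwheel '{"translation":[[0,0,0.06],[0,0,0.06],[0,0,0],[0,0,0]],"delta_rot":[[0,0,0],[0,0,0],[0,0,0],[0,0,0]]}'
python3 st.py;  python3 -m handwheel '{"translation":[[0,0,0.05],[0,0,0.03],[0,0,0],[0,0,0]],"delta_rot":[[0,0,0],[0,0,0],[0,0,0],[0,0,0]]}'
python3 st.py
```

```text
t: 7.97
position: [0.462, 0.17, 0.1516]
ee_rot: [0.326, 0.946, 0.0, 0.0]
ft_force: [-2.5, -1.4, 7.1]
opening: 0.25
grasp_force: 60.7
t 7.9667 pos [0.462  0.17   0.1516] yaw lidx -38.0 tz [ 0.001  0.    -1.   ] F [-2.5 -1.4  7.1] M [-0.22  0.4   0.04] open 0.25 gf 60.7 q [-0.64  0.31  0.23  2.04 -0.1   0.8   0.56]
t: 8.3
position: [0.4621, 0.1699, 0.151]
ee_rot: [0.326, 0.945, 0.001, 0.0]
ft_force: [-8.0, -2.7, 22.3]
opening: 0.249
grasp_force: 63.0
t 8.3 pos [0.4621 0.1699 0.151 ] yaw lidx -38.01 tz [ 0.001  0.001 -1.   ] F [-8.  -2.7 22.3] M [-0.76  1.58 -0.02] open 0.249 gf 63.0 q [-0.64  0.32  0.23  2.04 -0.1   0.8   0.56]
```

Home height reached at 0.151, as predicted. Ease off about 1 mm and begin the clockwise turn about the lid axis, which lies 6 mm along tool +x.

```bash
python3 -m handwheel '{"translation":[[0,0,-0.04],[0,-0.01,0],[0,-0.01,0],[0,-0.01,0],[0,-0.01,0],[0,-0.01,0],[0,0,0]],"delta_rot":[[0,0,0],[0,0,0.5],[0,0,0.5],[0,0,0.5],[0,0,0.5],[0,0,0.5],[0,0,0]]}'
python3 st.py
```

```text
t: 8.88
position: [0.4622, 0.1692, 0.1511]
ee_rot: [0.419, 0.908, 0.001, 0.001]
ft_force: [0.6, -0.8, 7.6]
opening: 0.25
grasp_force: 60.8
t 8.8833 pos [0.4622 0.1692 0.1511] yaw lidx -49.57 tz [ 0.003  0.001 -1.   ] F [ 0.6 -0.8  7.6] M [-0.25  0.02  0.16] open 0.25 gf 60.8 q [-0.68  0.32  0.28  2.04 -0.12  0.79  0.37]
```

```bash
python3 -m handwheel '{"translation":[[0,-0.01,0],[0,-0.01,0],[0,-0.01,0],[0,-0.01,0],[0,-0.01,0],[0,-0.01,0],[0,-0.01,0],[0,-0.01,0],[0,0,0]],"delta_rot":[[0,0,0.5],[0,0,0.5],[0,0,0.5],[0,0,0.5],[0,0,0.5],[0,0,0.5],[0,0,0.5],[0,0,0.5],[0,0,0]]}'
python3 st.py
```

```text
t: 9.63
position: [0.4605, 0.168, 0.1511]
ee_rot: [0.558, 0.83, 0.001, 0.001]
ft_force: [0.8, -0.8, 7.4]
opening: 0.25
grasp_force: 60.8
t 9.6333 pos [0.4605 0.168  0.1511] yaw lidx -67.9 tz [ 0.003  0.001 -1.   ] F [ 0.8 -0.8  7.4] M [-0.31  0.01  0.13] open 0.25 gf 60.8 q [-0.73  0.32  0.35  2.05 -0.15  0.79  0.09]
```

```bash
python3 -m handwheel '{"translation":[[0,-0.02,-0.03],[0,-0.02,0],[0,-0.02,0],[0,-0.02,0],[0,-0.02,0],[0,-0.02,0],[0,-0.02,0],[0,-0.02,0],[0,-0.02,0],[0,0,0]],"delta_rot":[[0,0,0.8],[0,0,0.8],[0,0,0.8],[0,0,0.8],[0,0,0.8],[0,0,0.8],[0,0,0.8],[0,0,0.8],[0,0,0.8],[0,0,0]]}'
python3 st.py
python3 - <<'E'
from h import *
c=cam('scene'); cv2.imwrite('pics/s3.png',cv2.resize(c['img'][150:250,260:400,::-1],None,fx=5.5,fy=5.5,interpolation=cv2.INTER_CUBIC))
E
```

```text
t: 10.47
position: [0.4559, 0.1675, 0.1517]
ee_rot: [0.772, 0.636, 0.001, 0.001]
ft_force: [0.5, -1.9, 5.6]
opening: 0.251
grasp_force: 60.7
t 10.4667 pos [0.4559 0.1675 0.1517] yaw lidx -101.0 tz [ 0.002  0.001 -1.   ] F [ 0.5 -1.9  5.6] M [-0.32  0.03 -0.04] open 0.251 gf 60.7 q [-0.84  0.32  0.48  2.07 -0.2   0.8  -0.44]
```

View pics/s3.png

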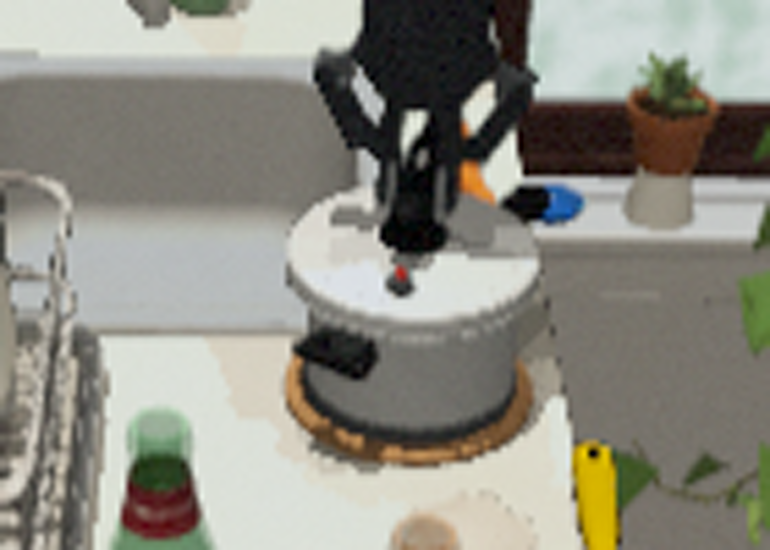

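The lid has turned with the gripper: the valve at crop (400,280) now faces the camera, and the lid is seated. Continue to the stop.

```bash
python3 -m handwheel '{"translation":[[0,-0.02,0],[0,-0.02,0],[0,-0.02,0],[0,-0.02,0],[0,-0.02,0],[0,-0.02,0],[0,0,0],[0,0,0]],"delta_rot":[[0,0,0.8],[0,0,0.8],[0,0,0.8],[0,0,0.8],[0,0,0.8],[0,0,0.6],[0,0,0],[0,0,0]]}'
python3 st.py
python3 -m handwheel '{"translation":[[0,-0.01,0],[0,-0.01,0],[0,0,0],[0,0,0]],"delta_rot":[[0,0,0.4],[0,0,0.4],[0,0,0],[0,0,0]]}'
python3 st.py
```

```text
t: 11.18
position: [0.4532, 0.1684, 0.1518]
ee_rot: [0.874, 0.486, 0.001, 0.0]
ft_force: [0.4, -1.4, 5.5]
opening: 0.249
grasp_force: 60.8
t 11.1833 pos [0.4532 0.1684 0.1518] yaw lidx -121.91 tz [ 0.002  0.001 -1.   ] F [ 0.4 -1.4  5.5] M [-0.31  0.01 -0.1 ] open 0.249 gf 60.8 q [-0.92  0.33  0.56  2.08 -0.24  0.8  -0.77]
t: 11.52
position: [0.4512, 0.1681, 0.1514]
ee_rot: [0.889, 0.458, -0.001, 0.0]
ft_force: [-5.2, -3.8, 10.4]
opening: 0.25
grasp_force: 61.5
t 11.5167 pos [0.4512 0.1681 0.1514] yaw lidx -125.45 tz [-0.001 -0.001 -1.   ] F [-5.2 -3.8 10.4] M [-0.68  1.02  0.76] open 0.25 gf 61.5 q [-0.93  0.33  0.58  2.08 -0.25  0.8  -0.82]
```

```bash
python3 -m handwheel '{"translation":[[0,0,0],[0,0,0],[0,0,0]],"delta_rot":[[0,0,0.4],[0,0,0],[0,0,0]]}'
python3 st.py
python3 -m handwheel '{"translation":[[0,0,0],[0,0,0],[0,0,0],[0,0,0]],"delta_rot":[[0,0,0],[0,0,0],[0,0,0],[0,0,0]]}' 0.5
python3 st.py
python3 -m handwheel '{"translation":[[0,0,-0.2],[0,0,-0.4],[0,0,-0.6],[0,0,-0.8],[0,0,-0.9],[0,0,-0.9],[0,0,-0.9],[0,0,-0.9],[0,0,0],[0,0,0]],"delta_rot":[[0,0,0],[0,0,0],[0,0,0],[0,0,0],[0,0,0],[0,0,0],[0,0,0],[0,0,0],[0,0,0],[0,0,0]]}'
python3 -m handwheel '{"translation":[[0.9,0,-0.5],[0.9,0,0],[0.9,0,0],[0.9,0,0],[0.9,0,0],[0.9,0,0],[0.9,0,0],[0.9,0,0],[0,0,0],[0,0,0]],"delta_rot":[[0,0,0],[0,0,0],[0,0,0],[0,0,0],[0,0,0],[0,0,0],[0,0,0],[0,0,0],[0,0,0],[0,0,0]]}'
python3 st.py
python3 - <<'E'
from h import *
c=cam('top'); np.savez('top4.npz',**c); cv2.imwrite('pics/t4.png',cv2.resize(c['img'][160:260,170:370,::-1],None,fx=4,fy=4,interpolation=cv2.INTER_CUBIC))
E
```

```text
t: 11.77
position: [0.4512, 0.1683, 0.1514]
ee_rot: [0.896, 0.445, -0.001, 0.0]
ft_force: [-5.5, -4.1, 10.9]
opening: 0.249
grasp_force: 69.7
t 11.7667 pos [0.4512 0.1683 0.1514] yaw lidx -127.22 tz [-0.001 -0.001 -1.   ] F [-5.5 -4.1 10.9] M [-0.6   1.    1.09] open 0.249 gf 69.7 q [-0.93  0.33  0.58  2.08 -0.25  0.8  -0.85]
t: 12.1
position: [0.4518, 0.1686, 0.1509]
ee_rot: [0.896, 0.443, 0.0, 0.0]
ft_force: [-0.4, 0.4, 0.8]
opening: 0.498
grasp_force: 0.0
t 12.1 pos [0.4518 0.1686 0.1509] yaw lidx -127.39 tz [ 0. -0. -1.] F [-0.4  0.4  0.8] M [ 0.04 -0.05 -0.04] open 0.498 gf 0.0 q [-0.93  0.33  0.58  2.08 -0.25  0.8  -0.85]
t: 12.93
position: [0.4523, 0.1687, 0.2928]
ee_rot: [0.896, 0.443, 0.002, -0.0]
ft_force: [0.8, -0.9, 0.0]
opening: 0.498
grasp_force: 0.0
t: 13.77
position: [0.5607, 0.3119, 0.3018]
ee_rot: [0.896, 0.444, -0.001, 0.001]
ft_force: [-0.4, -0.8, 0.4]
opening: 0.501
grasp_force: 0.0
t 13.7667 pos [0.5607 0.3119 0.3018] yaw lidx -127.34 tz [-0.002 -0.002 -1.   ] F [-0.4 -0.8  0.4] M [ 0.    0.04 -0.02] open 0.501 gf 0.0 q [-0.99  0.45  0.6   1.52 -0.26  1.25 -1.01]
```

View pics/t4.png

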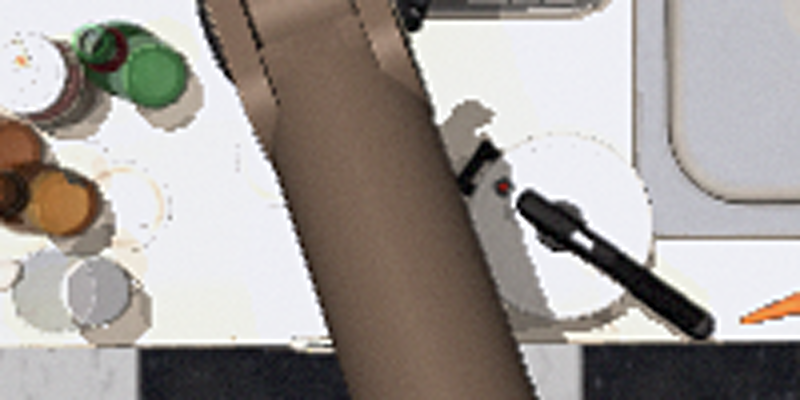

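The lid handle covers the pot handle, running from crop (525,200) to (705,328). I'll verify its angle and the lid height numerically.

```bash
python3 - <<'E'
from h import *
c=dict(np.load('top4.npz')); P=cloud(c); img=c['img']
m=np.zeros((400,640),np.uint8); m[203:250,298:352]=(img.max(2)<75)[203:250,298:352]; m[242:,:335]=0; m[246:]=0
n,l,st,ce=cv2.connectedComponentsWithStats(m); i=1+st[1:,4].argmax(); v,u=np.nonzero(l==i); print(st[i])
dep=lambda s: np.where(s<55,.158,.158-(s-55)/85*.027)
pc=np.array([.4557,.1732]); a=np.radians(-126)
for _ in range(3):
    e=np.array([np.cos(a),np.sin(a)])
    Q=np.array([ray(c,x,y,.150)[:2] for x,y in zip(u,v)]); s=(Q-pc)@e
    Q=np.array([ray(c,x,y,z)[:2] for x,y,z in zip(u,v,dep(s))]); k=s>60e-3; far=Q[k].mean(0); k2=(s<-.025); near=Q[k2].mean(0)
    d=far-near; a=np.arctan2(d[1],d[0])
print('lid handle ang',np.degrees(a),'tip s',((Q-pc)@e).max(),'rear',((Q-pc)@e).min(),'far from pot centre ang',np.degrees(np.arctan2(*(far-pc)[::-1])))
w=P[195:238,318:332].reshape(-1,3); w=w[(w[:,2]>.09)&(w[:,2]<.135)]; print('steel z med',np.median(w[:,2]),len(w))
E
```

```text
[299 208  49  37 400]
lid handle ang -125.76563092742808 tip s 0.14669011457137046 rear -0.03828269172321684 far from pot centre ang -126.81673452061248
steel z med 0.11393168308479949 382
```

Lid handle is at −126°, the same as the pot handle; the lid is at home height and released. Handing in.

```bash
python3 -c "
from bench import arm
print(arm.finish_job())"
```

```text
the job is handed in; nothing more can be done
None
```

The lid is on the pot, pressed home and turned clockwise to the stop; its handle measures within about 1° of the pot's, it has been released, and the job was handed in at about 14 s with nothing else touched as far as I could see.

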